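# Offer the ball in the spoon rest over the shut crayon case

## Task

I am across the desk and want to take the wooden ball out of the spoon rest, so first shut the open crayon case between us: press its lid fully down until the two halves meet edge to edge. Then lift the spoon rest by its handle with the ball lying loose in its bowl, give it a quarter turn so that the bowl points straight towards the far long edge of the desk and the handle straight back towards the robot, and hold the bowl out over the middle of the shut case, level and about 10 cm above the lid. Keep the ball in the middle of the bowl all the way and do not touch it, leave the other things where they stand, and finish still holding the spoon rest out there, quite still and clear of everything.

Things in the scene. Friction and masses are not known exactly. Their poses are not given: they have to be found in the camera images.
- desk_middle (a point): Fixed point on the desk top (z = 0), 600 mm straight ahead of the robot, with the desk's own axes: x points straight from the robot to the far long edge (at x = 820 mm), y along the desk to the robot's left, z up. A sky-blue organiser, 76 mm high with pencils to 150 mm, is clamped at the far edge on the robot's right, outside the working area.
- case: Orange silicone crayon case, lower half: an open shell 95 mm (its x) by 170 mm (its y), 18 mm high, walls 4 mm, holding crayons below its rim. It does not slide. Origin: centre of its underside, on the desk. Its x axis points from the hinged long side (nearer the robot) to the opening side (farther from the robot), z up.
- case_lid (a joint): Hinge of the case's upper half (the lid), an equal shell 95 x 170 x 18 mm: 0 = shut, edges meeting; at the start it stands open at about 1.7 to 2.1 rad, leaning back towards the robot. It stays at any angle where it is left (light friction, about 1 N at the free edge moves it), does not latch or spring, and shuts by swinging up and away from the robot.
- case_hinge (a point): Middle of the hinge line of the case, on the long side nearer the robot: 47.5 mm from the case's origin along its -x, 18 mm above the desk. The hinge line runs along the case's y axis.
- lid_edge (a point): Middle of the lid's free long edge on its outer face (this point moves with the lid): 95 mm from the hinge line along the lid and 18 mm out from its rim plane. Shut, it is 36 mm above the desk on the side away from the robot.
- case_top (a point): Fixed point 36 mm above the desk over the middle of the case: the centre of the shut lid's top face.
- spoon_rest: Loose stainless steel spoon rest, about 0.19 kg, 217 mm long: a round dished bowl of 111 mm diameter and 24 mm height on a flat foot, with a straight handle on one side. Origin: under the middle of the bowl, on the desk. Its x axis points from the handle to the bowl, z up. At the start its handle lies along the desk to the robot's left, within about 20 degrees.
- handle_middle (a point): Middle of the spoon rest's handle, 105 mm from the bowl's middle, 18 mm above the underside. The handle is an open trough 24 mm wide with flat upright sides from 11 to 25 mm above the desk, running from 50 to 160 mm from the bowl's middle; its end is turned down to the desk. Grip it across its width from above.
- bowl_middle (a point): Point fixed in the spoon rest, where the ball's centre lies when it rests in the middle of the bowl: on the bowl's axis, 22 mm above the underside. The bowl's inside is like a sphere of 80 mm radius, its inner floor 4 mm thick.
- ball_center (a point): Centre of the loose dark wooden ball, 36 mm diameter, about 18 g, which lies in the bowl. Its axes turn as it rolls.
- votive_jar: Loose glass votive jar with a candle, 72 mm diameter, 70 mm high; origin under its centre. Leave it.
- elephant: Loose wooden elephant figurine, about 130 mm long, 75 mm wide at most, 80 mm high; origin under its middle. Leave it.
- glue_stick: Loose upright glue stick, 29 mm diameter, 93 mm high; origin under its centre. Leave it.
- sharpener: Loose metal pencil sharpener, 30 x 40 x 23 mm; origin under its centre. Leave it.
- stapler: Loose stapler, 130 x 34 x 50 mm, long along its x; origin under its centre. Leave it.
- mug: Loose white mug, 80 mm diameter, 92 mm high, handle on its +y side; origin under its centre. Leave it.
- tape_roll: Loose roll of paper tape lying flat, 81 mm diameter, 19 mm high; origin under its centre. Leave it.
- ball: The same wooden ball; this origin is a point on its surface that rolls with it, so use ball_center for its position.

How it is judged:
On the way, in this order (a step that is already met when the one before it is completed fails the run):
1. the crayon case is shut, its halves edge to edge (lid within 0.04 rad of fully shut) (value of joint case_lid below 0.04 rad), for 0.3 s.
2. the spoon rest is lifted off the desk in the gripper, level, with the ball in the middle of its bowl (height (world z) of spoon_rest above 0.03 m and contact force between the fingers and spoon_rest above 1 N and angle between spoon_rest's own z axis and vertical below 0.15 rad and distance between ball_center and bowl_middle below 0.018 m), for 0.2 s.
At the end, for the whole second after the job is handed in: Lid within 0.04 rad of shut; gripper holds the spoon rest still, clear of all, bowl within 35 mm of the case's middle, underside 60-150 mm above the lid, level within 0.1 rad, pointing along the desk's depth within 10 deg, handle to the robot, ball within 15 mm of the bowl's middle (value of joint case_lid below 0.04 rad and horizontal distance between bowl_middle and case_top below 0.035 m and height (world z) of spoon_rest between 0.096 and 0.186 m and angle between spoon_rest's own z axis and vertical below 0.1 rad and angle between the x axis of spoon_rest and the x axis of desk_middle, either way round below 0.175 rad and x of handle_middle in the frame of case below -0.03 m and distance between ball_center and bowl_middle below 0.015 m and contact force between the fingers and spoon_rest above 1 N and contact force between spoon_rest and case below 0.1 N and linear speed of spoon_rest below 0.03 m/s and angular speed of spoon_rest below 0.3 rad/s); the arm keeps its last pose, push and grip.
It fails at once if the ball strays more than 25 mm from the middle of the bowl (distance between ball_center and bowl_middle above 0.025 m).
It fails at once if the spoon rest is tipped by more than 0.2 rad (angle between spoon_rest's own z axis and vertical above 0.2 rad).
It fails at once if the robot touches the ball (contact force between any of the fingers, the arm and ball above 0.2 N).
It fails at once if a bystander is shifted by more than 30 mm (distance of any of votive_jar, elephant, glue_stick, sharpener, stapler, mug, tape_roll from where it was at the start of the episode above 0.03 m).
It also fails if it takes over 69 s, if anything falls off the work surface, if the arm or the gripper's body presses on something with over 40 N, if the wrist force passes 120 N, or if a joint passes its speed limit or range.

## Robot

A 6-joint arm with a two-finger parallel gripper is mounted at the origin on the work surface. World frame = base frame: x ahead of the robot, y to its left, z up, the work surface at z = 0. Lengths are in m, angles in rad, forces in N, time in s.
With the tool pointing down it reaches from about 0.375 to 0.9 m from the base axis. Payload 3.1 kg.
Tool frame: the origin (TCP) lies midway between the tips of the shut fingers; the grasp point (between the pads) lies 19 mm behind it (pinch_z is the distance from the TCP to the grasp point, in m); z points along the fingers, y is the line along which they close (so a half turn about z gives the same grasp; the last joint's range is limited). The gripper opens to 85 mm and grips with 20 to 120 N. Pads are 22 mm wide; open, the fingers measure 114 mm over their backs; the gripper's body (76 mm by 85 mm) begins 54 mm behind the grasp point. The pads swing forward as they close: fully open they stand 13 mm farther back than shut.
Start: joints at [0.956, 0.527, 1.433, -0, 1.181, -0.178], TCP at [0.264, 0.566, 0.231] pointing down, gripper open.
Joint ranges: [-3.08, 3.08], [-0.75, 2.2], [0.22, 2.44], [-1.43, 4.57], [0, 2.65], [-2.85, 2.85]. Speed limits (rad/s): [2.79, 2.79, 3.14, 3.14, 3.14, 3.14].

## Interface

Orientations are given as a unit quaternion [x, y, z, w].
In Python, from station import sense, snapshot, camera_params, sign_off, pinch_z gives the robot as it stands. The module is installed in compiled form; this text tells all that it offers.
- The arm moves only by the shell command python3 -m handwheel 'ROWS' [FORCE]. ROWS is JSON, a list that holds one entry, the list of rows, each a list of 7 numbers: the turn, a rotation vector about the tool's x, y, z in degrees, then the shift along the tool's x, y, z in m, then the opening, from 0 (shut) to 1 (fully open). A call has 1 to 20 rows; each row shifts and turns the commanded pose from where the row before left it, along the tool's axes as they then stand; what a row does not reach is not made up. A row lasts 1/8 s, in which the tool goes at most 62.5 mm and 10.7 degrees, less where a joint would pass 70% of its speed; a pose out of reach is approached as far as the arm can. A call with a gripper value outside its range is refused whole. The fingers move at their own pace and stop on an object; FORCE is the grip in N (left out, the last holds). Time passes only in rows, so rows that do not move let the fingers close. It gives the time, the measured TCP pose, the force, the opening and the grip force at its end, in the units of the state.
- sense(): the state, without advancing time (a new reading comes with each control period).
- snapshot(name): name is "side" or "top" or "wrist"; returns the picture (384x512x3 uint8, red, green, blue); there is no depth.
- camera_params(name): a dict with "fx", "fy", "cx", "cy" (pixels), "k1" (the pictures are not rectified: a ray, as slopes to the right and down, at radius r is drawn at 1 + k1 r^2 times it, then the intrinsics apply), "world_to_cam" (4x4, takes a point from world to camera coordinates); the wrist camera has in their place "mount" (4x4, takes a point from camera to tool coordinates, whose origin is the TCP and whose axes are the flange's). Camera axes: x right, y down, z forward; pixel columns grow to the right and rows downward; lengths in m; the calibration is good to about 2 mm. A picture is of the moment at which its call begins: read the wrist's pose just before it. camera_params takes no time and is no camera call.
- sign_off(): hands the job in; it is judged then, once.
The state is a dict: "t": time; "q": joint angles; "qd": joint speeds; "tau": joint torques, N m; "tcp_pos": TCP position; "tool_rot": TCP orientation; "force": force on the tool from outside, world axes, zero at the start; "ft_torque": the same for the moment, N m; "finger_gap": opening from 0.0 (shut) to 1.0 (fully open); "gripper_force": force on a finger pad.
Only numpy, scipy, OpenCV 4.12 (cv2) and the standard library are available. Lean on these libraries where they do the work, as an engineer would, in place of code of your own. Each camera call takes 0.05 s, during which the arm holds its last target. There are 200 camera calls.

## Working session

There is one attempt and no reset: what is moved stays moved. The work goes in short steps, Python scripts to look and compute and a shell command to move; the robot and the scene stay as the last step left them, time stands still between calls to the robot, and variables do not carry over. Pictures are saved under pics/ and viewed, at most 10 in all, crops included, and the job is handed in when it is done.

```bash
mkdir -p pics
cat > h.py <<'E'
import numpy as np, cv2
from station import *
from scipy.spatial.transform import Rotation as R
def K(p): return np.array([[p['fx'],0,p['cx']],[0,p['fy'],p['cy']],[0,0,1.]])
def T(name,s=None):
    p=camera_params(name)
    if 'world_to_cam' in p: return p,np.linalg.inv(np.array(p['world_to_cam']))
    s=s or sense(); t=np.eye(4); t[:3,:3]=R.from_quat(s['tool_rot']).as_matrix(); t[:3,3]=s['tcp_pos']
    return p,t@np.array(p['mount'])
def cast(name,uv,z,s=None):
    p,c=T(name,s)
    n=cv2.undistortPoints(np.array(uv,float).reshape(-1,1,2),K(p),np.array([p['k1'],0,0,0.])).reshape(-1,2)
    d=np.c_[n,np.ones(len(n))]@c[:3,:3].T; o=c[:3,3]
    return o+d*((z-o[2])/d[:,2])[:,None]
def proj(name,P,s=None):
    p,c=T(name,s); w=np.linalg.inv(c)
    return cv2.projectPoints(np.array(P,float).reshape(-1,1,3),cv2.Rodrigues(w[:3,:3])[0],w[:3,3],K(p),np.array([p['k1'],0,0,0.]))[0].reshape(-1,2)
def snap(name,fn):
    s=sense(); im=snapshot(name); cv2.imwrite('pics/'+fn,im[:,:,::-1]); return s,im
E
python3 - <<'E'
from h import *
for n in('top','side'):
    snap(n,n+'0.png'); p,c=T(n); print(n,c.round(3).tolist(),p['fx'],p['k1'])
print(sense()); print(pinch_z, camera_params('wrist'))
E
```

```text
top [[0.02, -0.984, 0.179, 0.332], [-1.0, -0.022, -0.01, 0.019], [0.014, -0.179, -0.984, 1.304], [0.0, 0.0, 0.0, 1.0]] 369.90592071443706 -0.07692491499353894
side [[0.721, -0.525, 0.453, -0.116], [-0.693, -0.559, 0.455, -0.671], [0.015, -0.642, -0.766, 1.184], [0.0, 0.0, 0.0, 1.0]] 466.3625890558962 -0.18583521282344811
{'t': 0.1, 'q': array([ 9.55489118e-01,  5.28371783e-01,  1.43378250e+00,  4.61760433e-07,
        1.18139790e+00, -1.78482727e-01]), 'qd': array([-0.0007448 , -0.00188549, -0.00237469,  0.00167587, -0.00144653,
        0.00058686]), 'tau': array([-8.42360969e-04, -4.43307388e+01, -1.78585446e+01, -2.60459483e-04,
        3.90433590e-03,  2.62556978e-05]), 'tcp_pos': array([0.26399942, 0.56579298, 0.2304297 ]), 'tool_rot': array([ 2.16679840e-01,  9.76242228e-01, -9.03518545e-04, -3.78930404e-04]), 'force': array([ 0.38534865, -0.99413287, -0.60067124]), 'ft_torque': array([-0.02937818,  0.01645666, -0.03121924]), 'gripper_force': 0.0, 'finger_gap': 0.9968169272181604}
0.0187 {'fx': 279.63017436099534, 'fy': 279.63017436099534, 'cx': 258.2455601167293, 'cy': 190.74391856702786, 'k1': -0.04553288447867357, 'mount': array([[ 6.01661247e-04, -9.62423015e-01, -2.71554006e-01,
         6.93429994e-02],
       [ 9.99999802e-01,  5.29562946e-04,  3.38781823e-04,
         2.06056881e-04],
       [-1.82246484e-04, -2.71554156e-01,  9.62423143e-01,
        -1.42204514e-01],
       [ 0.00000000e+00,  0.00000000e+00,  0.00000000e+00,
         1.00000000e+00]])}
```

View pics/top0.png

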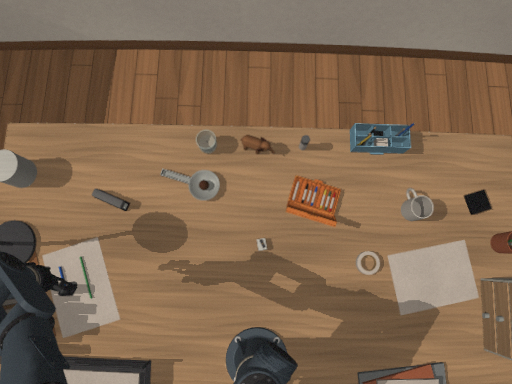

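View pics/side0.png

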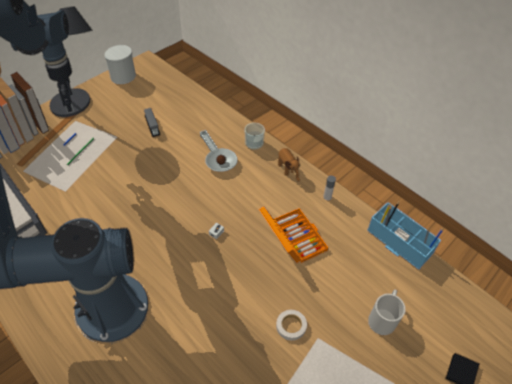

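The top view shows the case at about (317,197), turned a little, with its lid at its lower edge. The spoon rest is at (204,186) with its handle running to (163,172), the ball at (204,185) and the sharpener at (263,244). The side view agrees, with the case at about (298,233) and the bowl at (221,159).

Run:
```python
from h import *
for n,box in(('top',(275,165,355,235)),('side',(250,195,340,270))):
    im=cv2.imread(f'pics/{n}0.png'); hsv=cv2.cvtColor(im,cv2.COLOR_BGR2HSV)
    m=cv2.inRange(hsv,(5,200,110),(14,255,255)); k=np.zeros_like(m); x0,y0,x1,y1=box; k[y0:y1,x0:x1]=255; m&=k
    c=np.vstack([x for x in cv2.findContours(m,0,2)[0] if cv2.contourArea(x)>8]); 
    a=cv2.approxPolyDP(cv2.convexHull(c),2,True).reshape(-1,2); print(n,a.tolist())
    print(cast(n,a,0.018)[:,:2].round(3).tolist())
    cv2.imwrite(f'pics/{n}c.png',cv2.resize(im[y0:y1,x0:x1],None,fx=5,fy=5,interpolation=2))
im=cv2.imread('pics/top0.png'); hsv=cv2.cvtColor(im,cv2.COLOR_BGR2HSV)
# spoon rest: low saturation near
m=cv2.inRange(hsv,(0,0,60),(180,70,255)); k=np.zeros_like(m);k[160:206,155:224]=255; m&=k
c=max(cv2.findContours(m,0,2)[0],key=cv2.contourArea).reshape(-1,2)
P=cast('top',c,0.024)[:,:2]
print('spoon ext',P.min(0),P.max(0))
bl=c[c[:,0]>194]; (u,v),r=cv2.minEnclosingCircle(bl); print('bowl px',u,v,r,cast('top',[[u,v]],0.024))
hd=np.argwhere((m>0)); hd=hd[hd[:,1]<188][:,::-1]; H=cast('top',hd,0.02)[:,:2]; print('handle mean',H.mean(0),'end',H[H[:,1].argmax()], 'line',cv2.fitLine(H.astype('f4'),2,0,.01,.01).ravel())
b=cv2.inRange(hsv,(0,60,0),(20,255,90))&k; q=np.argwhere(b>0).mean(0)[::-1]; print('ball',q,cast('top',[q],0.022),(b>0).sum())
for nm,px,z in(('sharp',(263,244),.012),('jar',(206,132),.07),('eleph',(257,144),.05),('glue',(305,136),.09),('mug',(420,208),.09)): print(nm,cast('top',[px],z).round(3))
a=cv2.imread('pics/topc.png');b=cv2.imread('pics/sidec.png');w=np.zeros((375,850,3),'u1');w[:350,:400]=a;w[:375,400:850]=b;cv2.imwrite('pics/cc.png',w[:,:800])
```

```text
Traceback (most recent call last):
ValueError: need at least one array to concatenate
```

Run:
```python
from h import *
W=[]
for n,box in(('top',(275,165,355,235)),('side',(250,195,340,270))):
    im=cv2.imread(f'pics/{n}0.png'); hsv=cv2.cvtColor(im,cv2.COLOR_BGR2HSV)
    if n=='top': print(im[219,315],hsv[219,315],im[205,292],hsv[205,292],'desk',hsv[230,290])
    m=cv2.inRange(hsv,(4,185,90),(15,255,255)); k=np.zeros_like(m); x0,y0,x1,y1=box; k[y0:y1,x0:x1]=255; m&=k
    cs=[x for x in cv2.findContours(m,0,2)[0] if cv2.contourArea(x)>8]
    if cs:
        a=cv2.approxPolyDP(cv2.convexHull(np.vstack(cs)),2,True).reshape(-1,2); print(n,a.tolist()); print(cast(n,a,0.018)[:,:2].round(3).tolist())
    t=cv2.resize(im[y0:y1,x0:x1],None,fx=4.4,fy=4.4,interpolation=2); W.append(cv2.copyMakeBorder(t,0,340-t.shape[0],0,0,0))
cv2.imwrite('pics/cc.png',np.hstack(W))
im=cv2.imread('pics/top0.png'); hsv=cv2.cvtColor(im,cv2.COLOR_BGR2HSV)
m=cv2.inRange(hsv,(0,0,60),(180,70,255)); k=np.zeros_like(m);k[160:206,155:224]=255; m&=k
c=max(cv2.findContours(m,0,2)[0],key=cv2.contourArea).reshape(-1,2)
P=cast('top',c,0.024)[:,:2]
print('spoon ext',P.min(0),P.max(0))
bl=c[c[:,0]>194]; (u,v),r=cv2.minEnclosingCircle(bl); print('bowl px',u,v,r,cast('top',[[u,v]],0.024))
hd=np.argwhere(m>0); hd=hd[hd[:,1]<188][:,::-1]; H=cast('top',hd,0.02)[:,:2]; print('handle mean',H.mean(0),'end',H[H[:,1].argmax()], 'line',cv2.fitLine(H.astype('f4'),2,0,.01,.01).ravel())
b=cv2.inRange(hsv,(0,60,0),(20,255,90))&k; q=np.argwhere(b>0).mean(0)[::-1]; print('ball',q,cast('top',[q],0.022),(b>0).sum())
for nm,px,z in(('sharp',(263,244),.012),('jar',(206,132),.07),('eleph',(257,144),.05),('glue',(305,136),.09),('mug',(420,208),.09)): print(nm,cast('top',[px],z).round(3))
```

```text
[ 49  98 173] [ 12 183 173] [ 41  69 123] [ 10 170 123] desk [ 15 109 143]
top [[339, 192], [336, 200], [316, 205], [299, 204], [295, 201], [299, 178], [320, 181]]
[[0.573, -0.282], [0.544, -0.271], [0.525, -0.2], [0.527, -0.139], [0.537, -0.125], [0.621, -0.139], [0.612, -0.215]]
side [[299, 208], [315, 226], [327, 249], [297, 262], [283, 246], [275, 218]]
[[0.63, -0.126], [0.614, -0.208], [0.577, -0.289], [0.479, -0.257], [0.489, -0.191], [0.546, -0.101]]
spoon ext [0.53600382 0.14361567] [0.6449438  0.35567805]
bowl px 204.0977020263672 184.70689392089844 15.565423965454102 [[0.58753832 0.19668471 0.024     ]]
handle mean [0.6195781  0.30538704] end [0.62377507 0.35672863] line [0.294523   0.95564437 0.6195781  0.30538705]
ball [203.5        184.67647059] [[0.58799933 0.19908146 0.022     ]] 68
sharp [[ 0.385 -0.015  0.012]]
jar [[0.767 0.193 0.07 ]]
eleph [[0.733 0.013 0.05 ]]
glue [[ 0.754 -0.151  0.09 ]]
mug [[ 0.511 -0.542  0.09 ]]
```

View pics/cc.png

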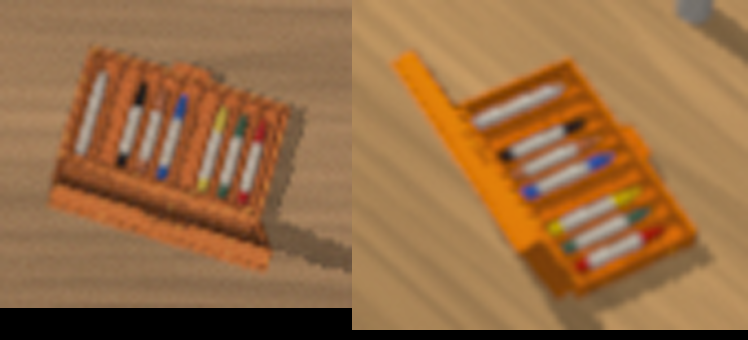

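In the crop, the case's far rim corners are at top pixels (296.1,175.7) and (340.5,189.3). The hinge corners are near (289.1,201.4) and (332.5,215.5), and the lid's free edge runs from (286.4,211.6) to (335.9,225.9). In the side view the far corners are (300,209.1) and (328,249.5).

Run:
```python
from h import *
t=cast('top',[(296.1,175.7),(340.5,189.3),(289.1,201.4),(332.5,215.5)],.018)
s=cast('side',[(300,209.1),(328,249.5)],.018)
print(t.round(3).tolist(),s.round(3).tolist())
f=(t[:2]+s)/2; e=f[0]-f[1]; print('len',np.linalg.norm(e)); ey=e/np.linalg.norm(e); ex=np.array([ey[1],-ey[0],0]); print('yaw',np.degrees(np.arctan2(ex[1],ex[0])))
C=f.mean(0)-ex*.0475; hn=C-ex*.0475; print('centre',C,'hinge',hn)
for nm,cs in(('top',[(-85),(85)]),('side',[-85,85])):
  for a in(1.7,1.9,2.1):
    P=[hn+ey*y/1000+ex*(.095*np.cos(a)-.018*np.sin(a))+np.array([0,0,.095*np.sin(a)+.018*np.cos(a)]) for y in(85,-85)]
    Q=[hn+ey*y/1000+ex*(.095*np.cos(a))+np.array([0,0,.095*np.sin(a)]) for y in(85,-85)]
    print(nm,a,proj(nm,P).round(1).tolist(),proj(nm,Q).round(1).tolist(),np.mean(P,0).round(3))
print(proj('top',[C+ex*sx*.0475+ey*sy*.085 for sx in(1,-1) for sy in(1,-1)]).round(1).tolist())
```

```text
[[0.629, -0.129, 0.018], [0.583, -0.288, 0.018], [0.536, -0.104, 0.018], [0.489, -0.258, 0.018]] [[0.629, -0.131, 0.018], [0.578, -0.292, 0.018]]
len 0.1673101565127344
yaw -16.892567161158556
centre [ 0.55925182 -0.19619042  0.018     ] hinge [ 0.51380138 -0.18238796  0.018     ]
top 1.7 [[288.1, 204.8], [337.8, 220.9]] [[289.8, 199.6], [339.4, 215.6]] [ 0.485 -0.174  0.11 ]
top 1.9 [[286.3, 210.2], [335.8, 226.2]] [[288.0, 205.1], [337.6, 221.1]] [ 0.468 -0.169  0.102]
top 2.1 [[284.6, 215.2], [333.7, 231.1]] [[286.2, 210.4], [335.6, 226.3]] [ 0.453 -0.164  0.091]
side 1.7 [[265.7, 204.4], [294.7, 247.9]] [[271.1, 201.8], [300.4, 245.0]] [ 0.485 -0.174  0.11 ]
side 1.9 [[260.3, 208.1], [288.9, 251.9]] [[265.5, 204.9], [294.5, 248.4]] [ 0.468 -0.169  0.102]
side 2.1 [[255.5, 212.3], [283.6, 256.3]] [[260.3, 208.6], [288.8, 252.3]] [ 0.453 -0.164  0.091]
[[296.0, 175.6], [341.5, 190.2], [288.2, 200.6], [334.2, 215.4]]
```

```bash
python3 -m handwheel '[[[0,0,-8.2,0,0,0,0],[0,0,0,-0.05,-0.025,0,0],[0,0,0,-0.05,-0.025,0,0],[0,0,0,-0.05,-0.025,0,0],[0,0,0,-0.05,-0.025,0,0],[0,0,0,-0.05,-0.025,0,0],[0,0,0,-0.05,-0.025,0,0],[0,0,0,-0.05,-0.025,0,0],[0,0,0,0,-0.047,0,0],[0,0,0,0,-0.047,0,0],[0,0,0,0,-0.047,0,0],[0,0,0,0,-0.047,0,0],[0,0,0,0,-0.047,0,0],[0,0,0,0,-0.047,0,0],[0,0,0,0,-0.047,0,0],[0,0,0,0,-0.047,0,0],[0,0,0,0,-0.047,0,0],[0,0,0,0,-0.047,0,0]]]' 40
cat >> h.py <<'E'
def inC(p,hn=(.5138,-.1824),yaw=-16.9):
    c,s=np.cos(np.radians(yaw)),np.sin(np.radians(yaw)); d=np.array(p[:2])-hn
    return [round(float(x),3) for x in (c*d[0]+s*d[1],-s*d[0]+c*d[1],p[2])]
E
python3 -c "
from h import *
s=sense();print(inC(s['tcp_pos']),R.from_quat(s['tool_rot']).as_matrix().round(3).tolist(),s['q'].round(2))
snap('wrist','w1.png')"
```

```text
t: 2.35
tcp_pos: [0.4119, -0.1537, 0.2312]
tool_rot: [0.146, 0.989, 0.0, -0.0]
force: [0.8, -1.0, -0.3]
finger_gap: -0.0
gripper_force: 0.0
[-0.106, -0.002, 0.231] [[-0.957, 0.289, -0.0], [0.289, 0.957, 0.0], [0.0, 0.0, -1.0]] [-0.61  0.28  1.88  0.    0.99 -1.89]
```

View pics/w1.png

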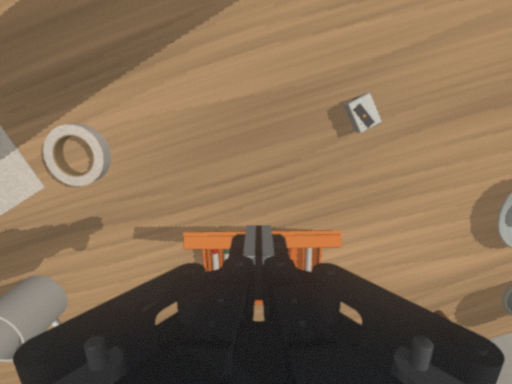

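The wrist view shows the lid edge-on, square to the tool, as an orange bar with u 183–340 and v 233–248. The closed fingertips at (258,228) are centred on it. The sharpener at (364,112) and the tape at (76,155) are well clear.

```bash
python3 -c "
from h import *
for z in(.09,.1,.11): print(z,[inC(p) for p in cast('wrist',[(183,233),(340,233),(262,248)],z)])"
python3 -m handwheel '[[[0,0,0,0.02,0,0.04,0],[0,0,0,0,0,0.04,0],[0,0,0,0,0,0.04,0],[0,0,0,0,0,0.036,0],[0,0,0,0,0,0,0]]]'
```

```text
0.09 [[-0.045, -0.091, 0.09], [-0.045, 0.083, 0.09], [-0.027, -0.003, 0.09]]
0.1 [[-0.05, -0.088, 0.1], [-0.05, 0.08, 0.1], [-0.032, -0.003, 0.1]]
0.11 [[-0.054, -0.085, 0.11], [-0.054, 0.077, 0.11], [-0.037, -0.003, 0.11]]
t: 3.02
tcp_pos: [0.392, -0.1454, 0.0734]
tool_rot: [0.146, 0.989, 0.002, -0.003]
force: [-0.3, -0.3, 0.6]
finger_gap: 0.002
gripper_force: 0.0
```

```bash
python3 -m handwheel '[[[0,0,0,-0.02,0,0,0],[0,0,0,-0.02,0,0,0],[0,0,0,-0.02,0,0,0],[0,0,0,-0.02,0,0,0],[0,0,0,-0.02,0,0,0],[0,0,0,-0.02,0,0,0],[0,0,0,0,0,-0.015,0],[0,0,0,-0.02,0,-0.01,0],[0,0,0,-0.02,0,0,0],[0,0,0,-0.02,0,0,0],[0,0,0,-0.02,0,0.01,0]]]'
python3 -c "
from h import *
print(inC(sense()['tcp_pos']))
snap('side','s2.png'); cv2.imwrite('pics/s2c.png',cv2.resize(cv2.imread('pics/s2.png')[170:290,210:360],None,fx=4,fy=4))"
```

```text
t: 4.4
tcp_pos: [0.5857, -0.2048, 0.0933]
tool_rot: [0.146, 0.989, -0.001, 0.001]
force: [0.6, -0.2, 0.3]
finger_gap: -0.001
gripper_force: 0.0
[0.075, -0.001, 0.093]
```

View pics/s2c.png

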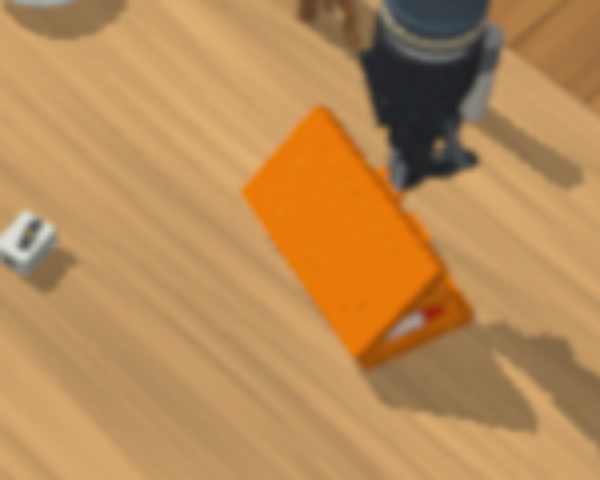

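The side crop shows the lid folded about halfway down, with the fingertip at (405,180) just past its free edge. So I lift, move back, and press down from above.

```bash
python3 -m handwheel '[[[0,0,0,0,0,-0.04,0],[0,0,0,0.03,0,0,0],[0,0,0,0,0,0.03,0],[0,0,0,-0.005,0,0.02,0],[0,0,0,-0.005,0,0.02,0],[0,0,0,-0.005,0,0.015,0],[0,0,0,-0.005,0,0.008,0],[0,0,0,0,0,0,0]]]'
python3 -c "
from h import *
print(inC(sense()['tcp_pos']))"
```

```text
t: 5.45
tcp_pos: [0.5755, -0.2016, 0.0368]
tool_rot: [0.146, 0.989, 0.0, -0.001]
force: [0.2, -0.6, -0.0]
finger_gap: -0.004
gripper_force: 0.0
[0.065, -0.0, 0.037]
```

```bash
python3 -m handwheel '[[[0,0,0,0,0,0.003,0],[0,0,0,0,0,0.002,0],[0,0,0,0,0,0.0,0],[0,0,0,0,0,0,0],[0,0,0,0,0,0,0]]]'
```

```text
t: 6.08
tcp_pos: [0.5758, -0.2017, 0.0361]
tool_rot: [0.146, 0.989, -0.0, 0.001]
force: [-4.8, 2.9, 23.7]
finger_gap: -0.003
gripper_force: 11.9
```

```bash
python3 -m handwheel '[[[0,0,0,0,0,-0.03,0],[0,0,0,0,0,-0.05,0],[0,0,0,0,0,-0.05,0],[0,0,0,0,0,-0.04,0],[0,0,0,0.01,0.049,0,0],[0,0,0,0.01,0.049,0,0],[0,0,0,0.01,0.049,0,0],[0,0,0,0.01,0.049,0,0],[0,0,0,0.01,0.049,0,0],[0,0,0,0.01,0.049,0,0],[0,0,0,0.01,0.049,0,0],[0,0,0,0.01,0.049,0,0],[0,0,0,0.01,0.049,0,0],[0,0,0,0.01,0.049,0,0]]]' && python3 -m handwheel '[[[0,0,10,0,0,0,0.5],[0,0,10,0,0,0,0.5],[0,0,10,0,0,0,0.5],[0,0,10,0,0,0,0.5],[0,0,10,0,0,0,0.5],[0,0,10,0,0,0,0.5],[0,0,10,0,0,0,0.5],[0,0,10,0,0,0,0.5],[0,0,10,0,0,0,0.5],[0,0,0,0,0,0,0.5],[0,0,0,0,0,0,0.5]]]'
python3 -c "
from h import *
snap('wrist','w3.png'); snap('top','t3.png'); print(sense()['q'].round(2))
w=np.hstack([cv2.imread('pics/w3.png'),cv2.resize(cv2.imread('pics/t3.png')[140:240,270:360],None,fx=3.2,fy=3.84)]); print(w.shape); cv2.imwrite('pics/w3c.png',w)"
```

```text
t: 7.82
tcp_pos: [0.6213, 0.298, 0.2018]
tool_rot: [0.146, 0.989, -0.0, -0.0]
force: [1.2, -0.7, -0.3]
finger_gap: 0.002
gripper_force: 0.0
t: 9.2
tcp_pos: [0.6214, 0.2964, 0.202]
tool_rot: [0.802, 0.597, -0.0, -0.0]
force: [0.6, -0.2, -0.3]
finger_gap: 0.497
gripper_force: 0.0
[ 0.28  0.65  1.29 -0.    1.21  0.58]
(384, 800, 3)
```

View pics/w3c.png

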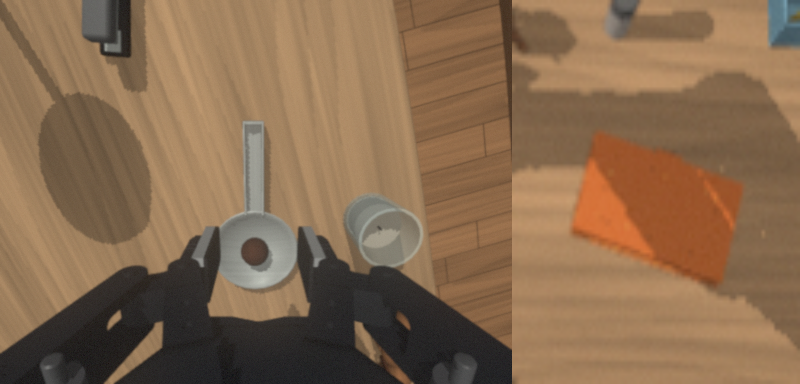

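The case is shut (top crop, right). In the wrist view the handle runs from (253.5,122) to (254.5,212), the bowl rim is centred near (258,250), and the ball is at (255,251). The jar at (383,232) is clear of the fingers.

```bash
python3 -c "
from h import *
s=sense()
im=cv2.imread('pics/w3.png');g=cv2.inRange(cv2.cvtColor(im,cv2.COLOR_BGR2HSV),(0,0,100),(180,60,255))
L=[]
for v in range(128,206,6):
    u=np.flatnonzero(g[v,230:280])+230; L.append((u.min(),u.max(),v))
L=np.array(L,float); print(L[[0,6,12]])
m=cast('wrist',np.c_[(L[:,0]+L[:,1])/2,L[:,2]],.025,s); d=cv2.fitLine(m[:,:2].astype('f4'),2,0,.01,.01).ravel(); print('line',d,np.degrees(np.arctan2(d[1],d[0])))
l=cast('wrist',L[:,[0,2]],.025,s)-cast('wrist',L[:,[1,2]],.025,s); print('width',np.linalg.norm(l,axis=1).round(4))
e=cast('wrist',[(253.5,122)],.025,s)[0]; b=cast('wrist',[(258,250)],.024,s)[0]; bb=cast('wrist',[(255,251)],.022,s)[0]
print('end',e,'bowl',b,'ball',bb,np.linalg.norm(e-b))
M=R.from_quat(s['tool_rot']).as_matrix(); print(M.round(3).tolist())
dd=d[:2]*np.sign(d[1]); t=b[:2]+dd*.097; line=d[2:]+dd*np.dot(t-d[2:],dd); print('grasp',line,'tool delta',M.T@(np.r_[line,0]-np.r_[s['tcp_pos'][:2],0]),'handle in tool',M.T@np.r_[dd,0])
"
```

```text
[[243. 263. 128.]
 [243. 263. 164.]
 [244. 264. 200.]]
line [0.27641514 0.96103835 0.6184973  0.30826738] 73.95363
width [0.0224 0.0225 0.0226 0.0227 0.0229 0.023  0.0231 0.0233 0.0222 0.0224
 0.0237 0.0238 0.024 ]
end [0.63267105 0.35402937 0.025     ] bowl [0.59204401 0.20134898 0.024     ] ball [0.58765456 0.20008135 0.022     ] 0.15799639019034714
[[0.288, 0.958, -0.0], [0.958, -0.288, -0.0], [-0.0, -0.0, -1.0]]
grasp [0.61488601 0.29571163] tool delta [-2.52521008e-03 -6.08006545e-03  2.08035579e-06] handle in tool [ 9.99927443e-01 -1.20464276e-02 -1.86279067e-04]
```

```bash
python3 -m handwheel '[[[0,0,-0.7,-0.002,-0.006,0,0.5],[0,0,0,0,0,0.04,0.5],[0,0,0,0,0,0.045,0.5],[0,0,0,0,0,0.045,0.5],[0,0,0,0,0,0.03,0.5],[0,0,0,0,0,0.02,0.5],[0,0,0,0,0,0.012,0.5],[0,0,0,0,0,0.006,0.5],[0,0,0,0,0,0,0.5],[0,0,0,0,0,0,0.4],[0,0,0,0,0,0,0.33],[0,0,0,0,0,0,0.3],[0,0,0,0,0,0,0.25],[0,0,0,0,0,0,0.2],[0,0,0,0,0,0,0.1],[0,0,0,0,0,0,0]]]' 30
python3 -m handwheel '[[[0,0,0,0,0,0,0],[0,0,0,0,0,0,0],[0,0,0,0,0,0,0]]]' 100
python3 -c "
from h import *
snap('wrist','w4.png')"
```

```text
t: 11.3
tcp_pos: [0.6154, 0.2963, 0.0049]
tool_rot: [0.799, 0.601, 0.0, 0.0]
force: [-0.7, 0.3, 5.8]
finger_gap: 0.271
gripper_force: 30.3
t: 11.68
tcp_pos: [0.6157, 0.2964, 0.0052]
tool_rot: [0.799, 0.601, 0.001, 0.0]
force: [0.5, -0.4, 7.3]
finger_gap: 0.257
gripper_force: 98.8
```

View pics/w4.png

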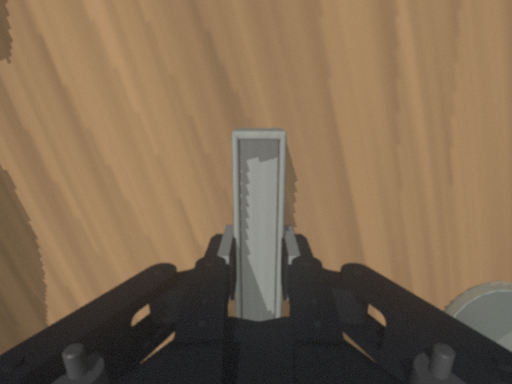

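The fingers hold the handle squarely at v 230–310, and the handle end is visible at (259,130). I lift slowly.

```bash
python3 -m handwheel '[[[0,0,0,0,0,-0.002,0],[0,0,0,0,0,-0.004,0],[0,0,0,0,0,-0.006,0],[0,0,0,0,0,-0.008,0],[0,0,0,0,0,-0.008,0],[0,0,0,0,0,-0.008,0],[0,0,0,0,0,-0.006,0],[0,0,0,0,0,-0.003,0],[0,0,0,0,0,0,0],[0,0,0,0,0,0,0]]]' 110
python3 -c "
from h import *
snap('side','s5.png'); snap('top','t5.png')
w=np.hstack([cv2.resize(cv2.imread('pics/s5.png')[90:210,150:280],None,fx=3,fy=3),cv2.resize(cv2.imread('pics/t5.png')[140:260,140:270],None,fx=3,fy=3)]); cv2.imwrite('pics/w5c.png',w)"
```

```text
t: 12.98
tcp_pos: [0.6149, 0.2961, 0.049]
tool_rot: [0.799, 0.601, -0.0, -0.0]
force: [-0.3, -0.3, -1.9]
finger_gap: 0.259
gripper_force: 107.8
```

View pics/w5c.png

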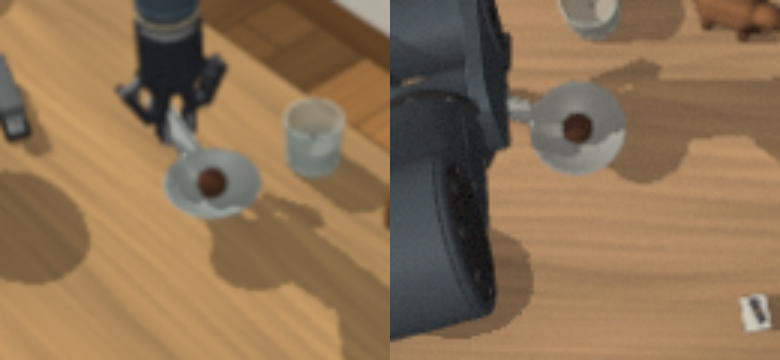

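The rest is lifted and level, with the ball in the middle of the bowl (side crop (212,182), top crop (577,128)). I continue up, then turn.

```bash
python3 -m handwheel '[[[0,0,0,0,0,-0.003,0],[0,0,0,0,0,-0.006,0],[0,0,0,0,0,-0.008,0],[0,0,0,0,0,-0.008,0],[0,0,0,0,0,-0.008,0],[0,0,0,0,0,-0.008,0],[0,0,0,0,0,-0.008,0],[0,0,0,0,0,-0.008,0],[0,0,0,0,0,-0.008,0],[0,0,0,0,0,-0.008,0],[0,0,0,0,0,-0.008,0],[0,0,0,0,0,-0.006,0],[0,0,0,0,0,-0.004,0],[0,0,0,0,0,-0.002,0],[0,0,0,0,0,0,0]]]' && python3 -m handwheel '[[[0,0,-1,0,0,0,0],[0,0,-2,0,0,0,0],[0,0,-3,0,0,0,0],[0,0,-3,0,0,0,0],[0,0,-3,0,0,0,0],[0,0,-3,0,0,0,0],[0,0,-3,0,0,0,0],[0,0,-3,0,0,0,0],[0,0,-3,0,0,0,0],[0,0,-3,0,0,0,0],[0,0,-3,0,0,0,0],[0,0,-3,0,0,0,0],[0,0,-3,0,0,0,0],[0,0,-3,0,0,0,0],[0,0,-3,0,0,0,0],[0,0,-3,0,0,0,0],[0,0,-3,0,0,0,0],[0,0,-3,0,0,0,0],[0,0,-3,0,0,0,0],[0,0,-3,0,0,0,0]]]' && python3 -m handwheel '[[[0,0,-3,0,0,0,0],[0,0,-3,0,0,0,0],[0,0,-3,0,0,0,0],[0,0,-3,0,0,0,0],[0,0,-3,0,0,0,0],[0,0,-3,0,0,0,0],[0,0,-3,0,0,0,0],[0,0,-3,0,0,0,0],[0,0,-3,0,0,0,0],[0,0,-3,0,0,0,0],[0,0,-3,0,0,0,0],[0,0,-3,0,0,0,0],[0,0,-3,0,0,0,0],[0,0,-3,0,0,0,0],[0,0,-3,0,0,0,0],[0,0,-2,0,0,0,0],[0,0,-1,0,0,0,0],[0,0,0,0,0,0,0],[0,0,0,0,0,0,0]]]'
python3 -c "
from h import *
s=sense();print(R.from_quat(s['tool_rot']).as_matrix().round(3).tolist(),s['q'].round(2))"
```

```text
t: 14.95
tcp_pos: [0.6152, 0.2962, 0.1423]
tool_rot: [0.799, 0.601, -0.0, -0.0]
force: [-0.4, 0.5, -2.1]
finger_gap: 0.252
gripper_force: 107.9
t: 17.45
tcp_pos: [0.6149, 0.2961, 0.142]
tool_rot: [0.414, 0.91, -0.0, -0.0]
force: [-0.0, -0.9, -1.6]
finger_gap: 0.256
gripper_force: 108.0
t: 19.82
tcp_pos: [0.6152, 0.2961, 0.1423]
tool_rot: [0.01, 1.0, -0.0, -0.0]
force: [-0.7, -0.6, -2.4]
finger_gap: 0.259
gripper_force: 108.0
[[-1.0, 0.02, -0.0], [0.02, 1.0, -0.0], [0.0, -0.0, -1.0]] [ 0.29  0.7   1.35 -0.    1.09 -1.27]
```

```bash
python3 -m handwheel '[[[0,0,-1.1,0,0,0,0],[0,0,0,0.001,-0.003,0,0],[0,0,0,0.002,-0.006,0,0],[0,0,0,0.003,-0.009,0,0],[0,0,0,0.0037,-0.012,0,0],[0,0,0,0.0037,-0.012,0,0],[0,0,0,0.0037,-0.012,0,0],[0,0,0,0.0037,-0.012,0,0],[0,0,0,0.0037,-0.012,0,0],[0,0,0,0.0037,-0.012,0,0],[0,0,0,0.0037,-0.012,0,0],[0,0,0,0.0037,-0.012,0,0],[0,0,0,0.0037,-0.012,0,0],[0,0,0,0.0037,-0.012,0,0],[0,0,0,0.0037,-0.012,0,0],[0,0,0,0.0037,-0.012,0,0],[0,0,0,0.0037,-0.012,0,0],[0,0,0,0.0037,-0.012,0,0],[0,0,0,0.0037,-0.012,0,0],[0,0,0,0.0037,-0.012,0,0]]]' && python3 -m handwheel '[[[0,0,0,0.0037,-0.012,0,0],[0,0,0,0.0037,-0.012,0,0],[0,0,0,0.0037,-0.012,0,0],[0,0,0,0.0037,-0.012,0,0],[0,0,0,0.0037,-0.012,0,0],[0,0,0,0.0037,-0.012,0,0],[0,0,0,0.0037,-0.012,0,0],[0,0,0,0.0037,-0.012,0,0],[0,0,0,0.0037,-0.012,0,0],[0,0,0,0.0037,-0.012,0,0],[0,0,0,0.0037,-0.012,0,0],[0,0,0,0.0037,-0.012,0,0],[0,0,0,0.0037,-0.012,0,0],[0,0,0,0.0037,-0.012,0,0],[0,0,0,0.0037,-0.012,0,0],[0,0,0,0.0037,-0.012,0,0],[0,0,0,0.0037,-0.012,0,0],[0,0,0,0.0037,-0.012,0,0],[0,0,0,0.0037,-0.012,0,0],[0,0,0,0.0037,-0.012,0,0]]]' && python3 -m handwheel '[[[0,0,0,0.0037,-0.012,0,0],[0,0,0,0.0037,-0.012,0,0],[0,0,0,0.003,-0.009,0,0],[0,0,0,0.002,-0.006,0,0],[0,0,0,0.001,-0.003,0,0],[0,0,0,0,0,0,0],[0,0,0,0,0,0,0],[0,0,0,0,0,0,0],[0,0,0,0,0,0,0],[0,0,0,0,0,0,0],[0,0,0,0,0,0,0],[0,0,0,0,0,0,0],[0,0,0,0,0,0,0],[0,0,0,0,0,0,0],[0,0,0,0,0,0,0],[0,0,0,0,0,0,0]]]'
python3 -c "
from h import *
snap('side','s6.png'); snap('top','t6.png')
w=np.hstack([cv2.resize(cv2.imread('pics/s6.png')[150:280,200:330],None,fx=3,fy=3),cv2.resize(cv2.imread('pics/t6.png')[130:260,250:380],None,fx=3,fy=3)]); cv2.imwrite('pics/w6c.png',w)"
```

```text
t: 22.32
tcp_pos: [0.5497, 0.0854, 0.1423]
tool_rot: [0.0, 1.0, -0.0, 0.0]
force: [0.5, -0.2, -2.1]
finger_gap: 0.251
gripper_force: 108.0
t: 24.82
tcp_pos: [0.4755, -0.1546, 0.1423]
tool_rot: [0.0, 1.0, -0.0, 0.0]
force: [0.1, 0.1, -2.7]
finger_gap: 0.254
gripper_force: 108.0
t: 26.82
tcp_pos: [0.4624, -0.1957, 0.1423]
tool_rot: [0.0, 1.0, -0.0, 0.0]
force: [-0.1, -0.3, -2.1]
finger_gap: 0.254
gripper_force: 108.0
```

View pics/w6c.png

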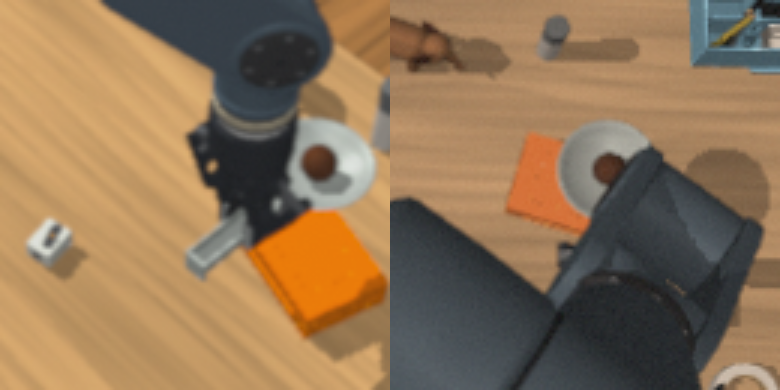

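The bowl is over the case with the ball inside: side pixel (306.3,204), top pixel (322.3,186). The handle points back to the robot and the case is still shut. I check the numbers.

```bash
python3 -c "
from h import *
print(cast('top',[(322.3,186)],.159),cast('side',[(306.3,204)],.159))
B=[.5594,-.1957]
for z in(.159,): print(proj('top',[B+[z]]),proj('side',[B+[z]]))
im=cv2.imread('pics/t6.png');h=cv2.cvtColor(im,cv2.COLOR_BGR2HSV);m=cv2.inRange(h,(0,0,60),(180,60,255));m[:165]=0;m[212:]=0;m[:,:302]=0;m[:,345:]=0
c=max(cv2.findContours(m,0,1)[0],key=cv2.contourArea).reshape(-1,2);c=c[(c[:,0]<322)]; x=c[c[:,1]<200].astype(float)
P=cast('top',x,.161)[:,:2]; A=np.c_[2*P,np.ones(len(P))]; s=np.linalg.lstsq(A,(P**2).sum(1),rcond=None)[0]; print('rim centre',s[:2],'r',np.sqrt(s[2]+s[:2]@s[:2]))
print(sense()['qd'].round(3))
"
```

```text
[[ 0.56498289 -0.19610695  0.159     ]] [[ 0.56535449 -0.1961664   0.159     ]]
[[322.19300041 187.72489047]] [[304.7633009  205.04403137]]
rim centre [ 0.56370392 -0.19880534] r 0.05431608318044916
[-0.001  0.    -0.    -0.    -0.001 -0.005]
```

```bash
python3 -c "
from station import *
print(sign_off())"
```

```text
the job is handed in; nothing more can be done
None
```

I handed the job in with the case shut and the spoon rest held still over its middle, bowl to the far edge and handle to the robot, about 10 cm above the lid; my last images put the ball about 3 mm from the bowl's middle, but sign-off gave no verdict.

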